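# Put the optical modules back on their own stages

### The job

The three optical modules have been left on one another's stages: move each to the stage that has its shape, so the round lens barrel stands on the round stage, the square beam-splitter on the square stage and the oblong camera lengthwise on the oblong slide stage, each upright in the middle, the square and oblong ones lined up with the edges of their stages. Never stand a module on the bench or in the screw tray; the empty rest plate is there for whichever is in the way. Set them down without dropping or tipping them, and leave the post, the bottle and the clamp block where they are.

Things in the scene. Friction and masses are not known exactly. Their poses are not given: they have to be found in the camera images.
- barrel_center (a point): Loose lens barrel, the round module: upright black cylinder 50 mm in diameter, 62 mm high, with two thin aluminium bands and a glass disc on top; about 0.2 to 0.4 kg. The point is its centre, 31 mm above its foot; z up along its axis. At the start it stands on the square stage.
- splitter_center (a point): Loose beam-splitter housing, the square module: upright black block 48 x 48 mm on plan, 54 mm high, a square aluminium plate on top and round glass ports on the sides; about 0.2 to 0.35 kg. The point is its centre, 27 mm above its foot; x and y square to its side faces, z up. At the start it stands on the oblong slide stage.
- camera_center (a point): Loose inspection camera, the oblong module: black block 72 mm long (x) by 36 mm wide (y), 52 mm high, with aluminium fins across its top; a lens stub 30 mm in diameter sticks out 14 mm from its +x end at mid-height; about 0.2 to 0.35 kg. The point is the centre of the block, 26 mm above its foot; x along its length towards the lens, z up. At the start it stands on the round stage.
- round_stage_top (a point): Round rotary stage, fixed: aluminium disc 100 mm in diameter with black angle ticks at its rim, on a black base 104 mm in diameter. The point is the centre of its flat top, 28 mm above the bench; z up. The barrel belongs here.
- square_stage_top (a point): Square stage, fixed: aluminium plate 96 x 96 mm on a black base 100 x 100 mm. The point is the centre of its flat top, 24 mm above the bench; x and y along its edges, z up. The splitter belongs here.
- slide_stage_top (a point): Oblong slide stage, fixed: aluminium carriage 120 mm long (x) by 66 mm wide (y) on a black base 130 x 56 mm. The point is the centre of its flat top, 20 mm above the bench; x along its length, z up. The camera belongs here.
- rest_plate_top (a point): Rest plate, fixed, empty at the start: grey plate 110 mm (x) by 90 mm (y) with a dark rubber pad 98 x 78 mm. The point is the centre of the pad's flat top, 14 mm above the bench; z up.
- post: Bystander, loose: bright steel post 13 mm in diameter on a round foot 36 mm in diameter, 58 mm high. Origin under its centre, z up.
- vial: Bystander, loose: small amber glass bottle with a white cap, 30 mm in diameter, 58 mm high. Origin under its centre, z up.
- clamp: Bystander, loose: aluminium clamp block 40 x 26 x 12 mm with a dark screw head to 26 mm height. Origin under its centre, z up. (There is also a fixed grey screw tray 100 x 76 mm, 22 mm high, among the stages; within 0.4 m either side of the robot's forward line and short of 0.75 m ahead, only the modules on their stages stand higher than 60 mm, at most 90 mm.)
Mind the look-alikes: they are no part of the job. What is shaped like the part that bears square_stage_top but orange or yellow is not meant.

How it is judged:
By the outcome, as a careful person would: the job done as asked, in the order asked, and still so for the second after the job is handed in, with the robot touching nothing.
It also fails if it takes over 120 s, if anything falls off the work surface, if the arm or the gripper's body presses on something with over 40 N, if the wrist force passes 120 N, or if a joint passes its speed limit or range.

### The arm

A 7-joint arm with a two-finger parallel gripper is mounted at the origin on the work surface. World frame = base frame: x ahead of the robot, y to its left, z up, the work surface at z = 0. Lengths are in mm, angles in rad, forces in N, time in s.
With the tool pointing down it reaches from about 350 to 900 mm from the base axis. Payload 7.2 kg.
Tool frame: the origin (TCP) lies on the mounting face of the last link; the fingertips stand 173 mm ahead of it and the grasp point (between the pads) lies 155 mm ahead of it; z points along the fingers, y is the line along which they close (so a half turn about z gives the same grasp; the last joint's range is limited). The gripper opens to 85 mm and grips with 20 to 120 N. Pads are 22 mm wide; open, the fingers measure 114 mm over their backs; the gripper's body (76 mm by 85 mm) begins 54 mm behind the grasp point. The pads swing forward as they close: fully open they stand 13 mm farther back than shut.
Start: joints at [1.063, 0.411, -0.013, 1.596, 0.006, 1.134, -0.082], TCP at [266.086, -565.527, 404.697] pointing down, gripper open.
Joint ranges: [-2.95, 2.95], [-0.29, 1.99], [-1.47, 1.44], [0.14, 2.54], [-1.03, 4.17], [0.13, 1.85], [-2.86, 2.86]. Speed limits (rad/s): [2.39, 2.39, 3.01, 3.01, 3.14, 3.14, 3.14].

### API

Orientations are given as a unit quaternion [w, x, y, z].
In Python, from bench import bot gives the robot as it stands.
- The arm moves only by the shell command python3 -m jog 'ROWS'. ROWS is JSON, a list of rows, each a list of 7 numbers: the turn, a rotation vector about the tool's x, y, z in degrees, then the shift along the tool's x, y, z in cm, then the closure in counts, from 0 (fully open) to 255 (shut). In form: [[rx, ry, rz, tx, ty, tz, gripper], ...]. A call has 1 to 8 rows; each row is the pose to reach, as a shift and turn from the pose commanded when the call began, along the tool's axes at that moment; what a row does not reach only later rows make up. A row lasts 1/8 s, in which the tool goes at most 62.5 mm and 10.7 degrees, less where a joint would pass 70% of its speed; a pose out of reach is approached as far as the arm can. A call with a gripper value outside its range is refused whole. The fingers move at their own pace and stop on an object; the grip force is fixed at half the most. Time passes only in rows, so rows that repeat a pose let the fingers close. It gives the time, the measured TCP pose, the force, the opening and the grip force at its end, in the units of the state.
- bot.get_state(): the state, without advancing time (a new reading comes with each control period).
- bot.capture(name): name is "scene" or "top" or "wrist"; returns the picture (420x560x3 uint8, red, green, blue); there is no depth.
- bot.camera_model(name): a dict with "K" (3x3 intrinsics, pixels), "D" ([k1, k2, p1, p2, k3] as OpenCV has them; the pictures are not rectified), "camera_from_world" (4x4, takes a point from world to camera coordinates). Camera axes: x right, y down, z forward; pixel columns grow to the right and rows downward; lengths in mm; the calibration is good to about 2 mm. A picture is of the moment at which its call begins: read the wrist's pose just before it. camera_model takes no time and is no camera call; for the wrist camera it gives the pose at the moment of the call.
- bot.close_job(): hands the job in; it is judged then, once.
Trained networks look in the newest picture that a camera, given by its name, has taken for a name from the list of things; names that differ only in an ending like _2 or _b are one class to them, and where a whole thing is asked for, a point or a joint stands for the part that bears it (a point fixed in the world has none). Each returns a list of dicts, best first, with "score" (0 to 1); they miss things now and then, are a little off and sometimes report something else, mostly with a low value. They report only what shows in the picture. A call takes as long as a camera call. They do not tell look-alikes from the thing itself.
- bot.recognise(camera, label): "rect" ([left, top, width, height] in pixels, round what is visible of it).
- bot.masks_of(camera, label): "mask" (420x560 bool, what is visible of it) and "rect" ([left, top, width, height] in pixels, round what is visible of it).
- bot.mark_of(camera, label): "position" ([column, row] in pixels: a listed point, or the origin of a listed thing).
The state is a dict: "time_s": time; "joint_positions": joint angles; "dq": joint speeds; "joint_torque": joint torques, N m; "position": TCP position; "tool_rot": TCP orientation; "force": force on the tool from outside, world axes, zero at the start; "moment": the same for the moment, N m; "gripper_width": opening from 0.0 (shut) to 1.0 (fully open); "finger_force": force on a finger pad.
Only numpy, scipy, OpenCV 4.12 (cv2) and the standard library are available. Lean on these libraries where they do the work, as an engineer would, in place of code of your own. Each camera call takes 0.05 s, during which the arm holds its last target. There are 200 camera calls.

## Working session

There is one attempt and no reset: what is moved stays moved. The work goes in short steps, Python scripts to look and compute and a shell command to move; the robot and the scene stay as the last step left them, time stands still between calls to the robot, and variables do not carry over. Pictures are saved under pics/ and viewed, at most 14 in all, crops included, and the job is handed in when it is done.

```bash
ls; mkdir -p pics
python3 - <<'E'
from bench import bot
import cv2, numpy as np
s=bot.get_state(); print(s['time_s'],s['position'],s['tool_rot'],s['gripper_width'])
a=bot.capture('scene'); b=bot.capture('top')
cv2.imwrite('pics/scene0.png',a[:,:,::-1]); cv2.imwrite('pics/top0.png',b[:,:,::-1])
for n in ['barrel_center','splitter_center','camera_center','round_stage_top','square_stage_top','slide_stage_top','rest_plate_top','post','vial','clamp']:
  for c in ['top','scene']:
    print(n,c,[(np.round(d['position']).tolist(),round(d['score'],2)) for d in bot.mark_of(c,n)][:4])
for c in ['top','scene']:
  m=bot.camera_model(c); print(np.round(m['K'],1).tolist(),m['D'],np.round(m['camera_from_world'],3).tolist())
E
```

```text
pics
0.0 [ 265.99648398 -565.32677432  403.85598001] [-7.84577496e-04  9.75916544e-01  2.18142691e-01 -2.24003994e-04] 0.9979505086500108
barrel_center top [([190.0, 257.0], 0.58), ([423.0, 262.0], 0.17)]
barrel_center scene [([379.0, 224.0], 0.62), ([197.0, 215.0], 0.35)]
splitter_center top [([247.0, 188.0], 0.56)]
splitter_center scene [([300.0, 255.0], 0.92)]
camera_center top [([426.0, 269.0], 0.7), ([424.0, 262.0], 0.18)]
camera_center scene [([205.0, 134.0], 0.78)]
round_stage_top top [([425.0, 261.0], 0.57)]
round_stage_top scene [([210.0, 138.0], 0.83)]
square_stage_top top [([197.0, 253.0], 0.97), ([118.0, 233.0], 0.85), ([147.0, 334.0], 0.75), ([279.0, 116.0], 0.7)]
square_stage_top scene [([442.0, 203.0], 0.88), ([377.0, 234.0], 0.86), ([434.0, 287.0], 0.78)]
slide_stage_top top [([242.0, 192.0], 0.78), ([241.0, 308.0], 0.6)]
slide_stage_top scene [([300.0, 258.0], 0.59), ([362.0, 187.0], 0.5)]
rest_plate_top top [([366.0, 183.0], 0.72)]
rest_plate_top scene [([196.0, 214.0], 0.58)]
post top [([176.0, 199.0], 0.78), ([364.0, 184.0], 0.52)]
post scene [([365.0, 297.0], 0.67)]
vial top [([241.0, 304.0], 0.54)]
vial scene [([358.0, 191.0], 0.65)]
clamp top [([373.0, 301.0], 0.5), ([197.0, 253.0], 0.44)]
clamp scene [([260.0, 147.0], 0.76)]
[[520.3, 0.0, 281.9], [0.0, 520.3, 208.2], [0.0, 0.0, 1.0]] [0.04478743 0.         0.         0.         0.        ] [[0.015, -1.0, 0.015, 50.196], [-0.98, -0.017, -0.196, 581.708], [0.196, -0.012, -0.981, 976.091], [0.0, 0.0, 0.0, 1.0]]
[[493.2, 0.0, 287.1], [0.0, 493.2, 202.9], [0.0, 0.0, 1.0]] [-0.09333658  0.          0.          0.          0.        ] [[-0.561, 0.828, 0.005, 265.589], [0.649, 0.443, -0.618, -338.023], [-0.514, -0.344, -0.786, 1365.067], [0.0, 0.0, 0.0, 1.0]]
```

View pics/top0.png

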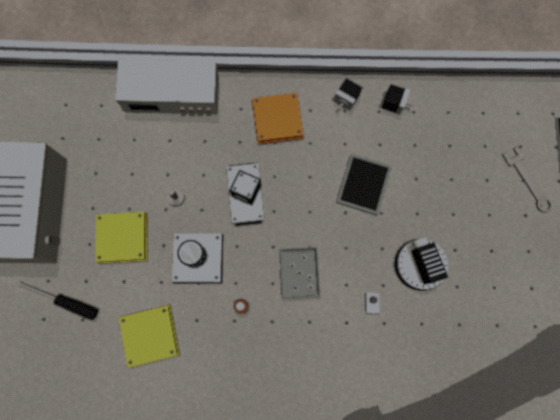

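View pics/scene0.png

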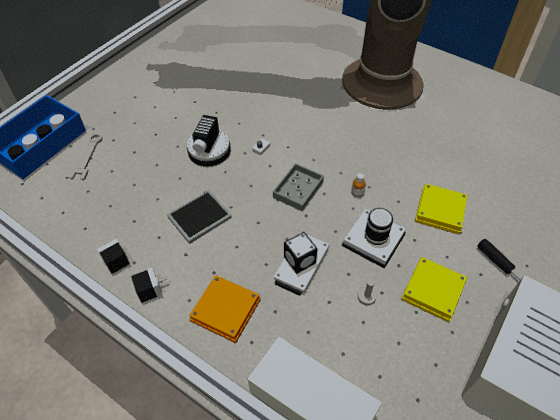

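The real square stage is the aluminium one at top px (197,258), carrying the barrel. The yellow plates at (120,237) and (148,335) and the orange one at (278,117) are look-alikes. The camera is on the round stage (425,262), the splitter on the slide stage (245,190), and the rest plate is at (364,184).

```bash
cat > h.py <<'E'
from bench import bot
import cv2, numpy as np
from scipy.spatial.transform import Rotation as R
def p2w(m,pix,z):
    "pixels (N,2) to world points on plane z"
    K=np.array(m['K'],float);T=np.array(m['camera_from_world'])
    u=cv2.undistortPoints(np.array(pix,float).reshape(-1,1,2),K,np.array(m['D'],float)).reshape(-1,2)
    d=np.c_[u,np.ones(len(u))]@T[:3,:3]; c=-T[:3,:3].T@T[:3,3]
    return c+d*((z-c[2])/d[:,2])[:,None]
def w2p(m,P):
    T=np.array(m['camera_from_world'])
    return cv2.projectPoints(np.array(P,float).reshape(-1,1,3),cv2.Rodrigues(T[:3,:3])[0],T[:3,3],np.array(m['K'],float),np.array(m['D'],float))[0].reshape(-1,2)
def tool():
    s=bot.get_state();q=s['tool_rot'];return np.array(s['position']),R.from_quat([q[1],q[2],q[3],q[0]]).as_matrix(),s
def go(x,y,zgrasp,yaw=None):
    """print the tool-frame turn (deg) and shift (cm) that puts the grasp point at x,y,zgrasp, tool down;
    yaw = wanted world angle (deg) of the closing line (mod 180)"""
    p,M,s=tool()
    cur=np.degrees(np.arctan2(M[1,1],M[0,1])); d=0 if yaw is None else (yaw-cur+90)%180-90
    a=np.radians(cur+d); Y=np.array([np.cos(a),np.sin(a),0]);Z=np.array([0,0,-1.]);G=np.c_[np.cross(Y,Z),Y,Z]
    rv=R.from_matrix(M.T@G).as_rotvec(degrees=True)
    t=M.T@(np.array([x,y,zgrasp+155])-p)/10
    print('turn',np.round(rv,2),'shift cm',np.round(t,2),'closing yaw now',round(cur,1),'j7',round(s['joint_positions'][6],2),'j1',round(s['joint_positions'][0],2))
def rect(m,hull,z):
    w=p2w(m,np.array(hull).reshape(-1,2),z)[:,:2].astype(np.float32); return cv2.minAreaRect(w)
E
python3 - <<'E'
from h import *
Z=dict(barrel_center=24+31,splitter_center=20+27,camera_center=28+26,round_stage_top=28,square_stage_top=24,slide_stage_top=20,rest_plate_top=14)
px=dict(barrel_center=[(190,257),(379,224)],splitter_center=[(247,188),(300,255)],camera_center=[(426,269),(205,134)],round_stage_top=[(425,261),(210,138)],square_stage_top=[(197,253),(377,234)],slide_stage_top=[(242,192),(300,258)],rest_plate_top=[(366,183),(196,214)])
for n,(a,b) in px.items():
    print(n,*[np.round(p2w(bot.camera_model(c),[q],Z[n])[0]).tolist() for c,q in zip(['top','scene'],(a,b))])
p,M,s=tool(); T=np.array(bot.camera_model('wrist')['camera_from_world']); W=np.linalg.inv(T)
print('cam in tool',np.round(M.T@(W[:3,3]-p),1),np.round(M.T@W[:3,:3],3).tolist(),np.round(bot.camera_model('wrist')['K'],1).tolist())
for n in px:
    if n=='barrel_center':pass
go(520,130,250,None)
E
```

```text
barrel_center [481.0, 237.0, 55.0] [482.0, 230.0, 55.0]
splitter_center [623.0, 130.0, 47.0] [629.0, 135.0, 47.0]
camera_center [466.0, -223.0, 54.0] [480.0, -230.0, 54.0]
round_stage_top [484.0, -229.0, 28.0] [464.0, -231.0, 28.0]
square_stage_top [493.0, 228.0, 24.0] [485.0, 232.0, 24.0]
slide_stage_top [621.0, 142.0, 20.0] [621.0, 131.0, 20.0]
rest_plate_top [646.0, -116.0, 14.0] [651.0, -117.0, 14.0]
cam in tool [77.6  0.8 30.4] [[-0.0, -0.953, -0.302], [1.0, -0.001, 0.001], [-0.001, -0.302, 0.953]] [[307.0, 0.0, 272.5], [0.0, 307.0, 209.2], [0.0, 0.0, 1.0]]
turn [-0. -0. -0.] shift cm [ 5.259e+01 -5.212e+01 -3.000e-02] closing yaw now -64.8 j7 -0.08 j1 1.06
```

Run:
```python
from h import *
go(475,-230,180,-90)
p,M,s=tool();print(M.round(2).tolist())
```

```text
turn [-0.  -0.  25.2] shift cm [ 33.19 -21.46   6.97] closing yaw now -64.8 j7 -0.08 j1 1.06
[[0.9, 0.43, 0.0], [0.43, -0.9, 0.0], [0.0, -0.0, -1.0]]
```

```bash
python3 -m jog '[[0,0,25,33.2,-21.5,7,0],[0,0,25,33.2,-21.5,7,0],[0,0,25,33.2,-21.5,7,0],[0,0,25,33.2,-21.5,7,0],[0,0,25,33.2,-21.5,7,0],[0,0,25,33.2,-21.5,7,0],[0,0,25,33.2,-21.5,7,0],[0,0,25,33.2,-21.5,7,0]]' && python3 -m jog '[[0,0,0,0,0,0,0],[0,0,0,0,0,0,0]]'
python3 - <<'E'
from h import *
p,M,s=tool();print(p.round(1),M.round(3).tolist(),s['joint_positions'])
m=bot.camera_model('wrist');a=bot.capture('wrist');cv2.imwrite('pics/w_round.png',a[:,:,::-1])
for n,z in [('camera_center',54),('round_stage_top',28)]:
    for d in bot.mark_of('wrist',n)[:2]: print(n,d['position'],d['score'],p2w(m,[d['position']],z).round(1).tolist())
    for d in bot.masks_of('wrist',n)[:2]: print(d['rect'],d['score'])
go(648,-117,180,-90)
E
```

```text
time_s: 2.1
position: [476.2, -227.0, 334.4]
tool_rot: [-0.001, 1.0, 0.004, -0.0]
force: [0.2, -0.8, -0.7]
gripper_width: 1.001
finger_force: 0.0
time_s: 2.35
position: [474.3, -231.0, 334.9]
tool_rot: [0.0, 1.0, 0.001, 0.0]
force: [0.9, -0.9, 0.1]
gripper_width: 0.997
finger_force: 0.0
[ 474.3 -231.   334.9] [[1.0, 0.001, 0.0], [0.001, -1.0, -0.001], [0.0, 0.001, -1.0]] [ 0.43971614  0.32490637 -0.09669148  1.90682274  0.03970342  0.91131832
 -1.24594404]
camera_center [269.6, 205.9] 0.55 [[476.0, -229.5, 54.0]]
[231.6, 141.8, 73.5, 125.2] 0.8
[211.6, 134.5, 107.5, 109.1] 0.73
turn [ 0.01 -0.01  0.14] shift cm [ 17.36 -11.27  -0.02] closing yaw now -89.9 j7 -1.25 j1 0.44
```

View pics/w_round.png

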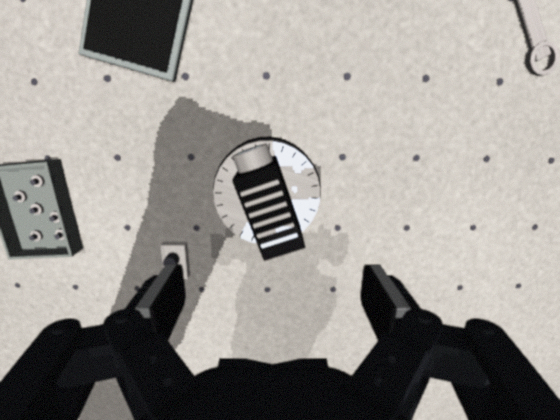

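The wrist picture shows the camera on the round stage (disc centre about px (267,190)), with its lens up-left at (253,157). The clamp is at (172,258). Next I fit models to the masks and look over the rest plate.

```bash
cat >> h.py <<'E'
from scipy.optimize import minimize
def box(l,w,z0,z1,x0=0): return np.array([[x0+a*l/2,b*w/2,z] for a in(-1,1) for b in(-1,1) for z in(z0,z1)],float)
def cyl(r,z0,z1): t=np.linspace(0,2*np.pi,48,endpoint=False); return np.array([[r*np.cos(a),r*np.sin(a),z] for z in(z0,z1) for a in t])
def lens(zc): t=np.linspace(0,2*np.pi,24,endpoint=False); return np.array([[x,15*np.cos(a),zc+15*np.sin(a)] for x in(36,50) for a in t])
SH={'camera_center':lambda z:[box(72,36,z,z+52),lens(z+26)],'splitter_center':lambda z:[box(48,48,z,z+54)],'barrel_center':lambda z:[cyl(25,z,z+62)],
 'round_stage_top':lambda z:[cyl(50,20,28),cyl(52,0,20)],'square_stage_top':lambda z:[box(96,96,14,24),box(100,100,0,14)],
 'slide_stage_top':lambda z:[box(120,66,10,20),box(130,56,0,10)],'rest_plate_top':lambda z:[box(110,90,0,13)]}
def sil(m,parts,x,y,yaw):
    im=np.zeros((420*4,560*4),np.uint8);c,s=np.cos(yaw),np.sin(yaw)
    for P in parts:
        Q=P.copy();Q[:,0]=x+c*P[:,0]-s*P[:,1];Q[:,1]=y+s*P[:,0]+c*P[:,1]
        cv2.fillConvexPoly(im,cv2.convexHull(np.round(w2p(m,Q)*4+1.5).astype(np.int32)),255)
    return cv2.resize(im,(560,420),interpolation=cv2.INTER_AREA)/255.
def fit(m,name,mask,x,y,yawdeg,z=0,ignore=None):
    parts=SH[name](z);keep=np.ones(mask.shape) if ignore is None else 1.-ignore
    def cost(v):
        S=sil(m,parts,v[0],v[1],v[2]/10)*keep;Mk=mask*keep
        return 1-np.minimum(S,Mk).sum()/np.maximum(S,Mk).sum()
    r=minimize(cost,[x,y,np.radians(yawdeg)*10],method='Nelder-Mead',options=dict(initial_simplex=[[x+a,y+b,np.radians(yawdeg+c)*10] for a,b,c in((0,0,0),(6,0,4),(0,6,-4),(-5,-5,6))],maxiter=150,xatol=.05,fatol=1e-4))
    return r.x[0],r.x[1],np.degrees(r.x[2]/10),r.fun
def masks(name,xy,m):
    "best mask whose rect contains the expected pixel"
    L=bot.masks_of('wrist',name)
    for d in L:
        x,y,w,h=d['rect']
        if x<=xy[0]<=x+w and y<=xy[1]<=y+h: return d['mask'].astype(float),d['score']
    print(name,'no mask',[(np.round(d['rect']),d['score']) for d in L]);return None,0
def outline(img,m,name,f,z=0,col=(255,0,0)):
    S=(sil(m,SH[name](z),f[0],f[1],np.radians(f[2]))>.5).astype(np.uint8)
    cv2.drawContours(img,cv2.findContours(S,0,2)[0],-1,col,1)
def look(jobs,pic):
    """jobs: list of (name,x,y,yaw0,zfoot); modules first, then stages. Fits, draws"""
    m=bot.camera_model('wrist');a=bot.capture('wrist').copy();ign=None;out={}
    fp={}
    for n,x,y,yw,z in jobs:
        px=w2p(m,[[x,y,z+25]])[0];mk,sc=masks(n,px,m)
        if mk is None: continue
        st=not n.endswith('center')
        f=fit(m,n,mk,x,y,yw,z,ign if st else None);out[n]=f
        print(n,'x %.1f y %.1f yaw %.1f cost %.3f'%f,'score %.2f'%sc)
        outline(a,m,n,f,z,(0,255,0) if st else (255,0,0))
        if not st: ign=cv2.dilate(sil(m,SH[n](z),f[0],f[1],np.radians(f[2])),np.ones((5,5)))
    cv2.imwrite('pics/'+pic,a[:,:,::-1]);return out
E
python3 - <<'E'
from h import *
o=look([('camera_center',476,-229,20,28),('round_stage_top',475,-230,0,0)],'f_round.png')
go(648,-117,180,-90)
E
```

```text
camera_center x 476.8 y -229.6 yaw 19.2 cost 0.032 score 0.89
round_stage_top x 478.5 y -226.4 yaw -1.3 cost 0.029 score 0.68
turn [ 0.   -0.    0.18] shift cm [ 17.35 -11.23  -0.03] closing yaw now -89.8 j7 -1.25 j1 0.44
```

```bash
python3 -m jog '[[0,0,0,13,-11.3,0,0],[0,0,0,13,-11.3,0,0],[0,0,0,13,-11.3,0,0],[0,0,0,13,-11.3,0,0],[0,0,0,13,-11.3,0,0],[0,0,0,13,-11.3,0,0]]'
python3 - <<'E'
from h import *
o=look([('rest_plate_top',648,-117,70,0)],'f_rest.png')
go(600,133,180,-90)
A=cv2.imread('pics/f_round.png');B=cv2.imread('pics/f_rest.png');cv2.imwrite('pics/v1.png',np.hstack([A[100:300,150:420],B[50:250,150:420]]).repeat(2,0).repeat(2,1)[:, :1080][::1, ::1])
E
python3 -c "
import cv2;a=cv2.imread('pics/v1.png');cv2.imwrite('pics/v1.png',cv2.resize(a,(800,296)))"
```

```text
time_s: 3.5
position: [603.8, -117.7, 334.7]
tool_rot: [0.0, 1.0, 0.001, -0.0]
force: [-0.6, 0.0, -0.7]
gripper_width: 0.999
finger_force: 0.0
rest_plate_top x 654.7 y -117.1 yaw 72.4 cost 0.292 score 0.81
turn [0.03 0.   0.09] shift cm [-3.500e-01 -2.505e+01 -2.000e-02] closing yaw now -89.9 j7 -1.52 j1 0.21
```

View pics/v1.png

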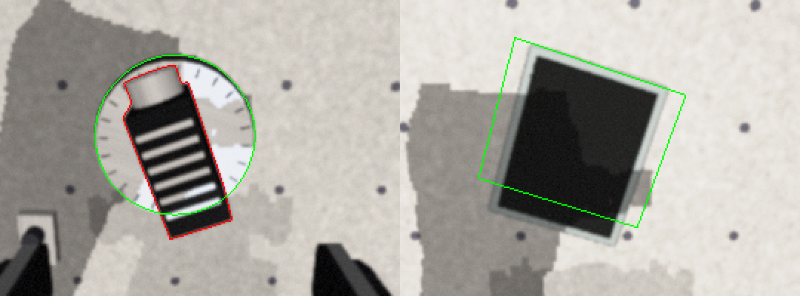

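The fits match on the round stage and the camera. The rest plate fit started with its long axis wrong, so I'll redo it with yaw near -17, then move on to the slide stage.

```bash
python3 - <<'E'
from h import *
o=look([('rest_plate_top',650,-115,-17,0)],'f_rest.png')
E
python3 -m jog '[[0,0,0,-1,-25,0,0],[0,0,0,-1,-25,0,0],[0,0,0,-1,-25,0,0],[0,0,0,-1,-25,0,0],[0,0,0,-1,-25,0,0],[0,0,0,-1,-25,0,0],[0,0,0,-1,-25,0,0]]'
python3 - <<'E'
from h import *
o=look([('splitter_center',625,132,25,20),('slide_stage_top',622,135,5,0)],'f_slide.png')
go(470,230,180,-90)
E
```

```text
rest_plate_top x 646.2 y -114.6 yaw -17.3 cost 0.018 score 0.59
time_s: 4.58
position: [594.0, 131.6, 334.7]
tool_rot: [0.0, 1.0, 0.0, 0.0]
force: [-0.4, -0.2, -0.2]
gripper_width: 1.005
finger_force: 0.0
splitter_center x 623.8 y 131.7 yaw 66.9 cost 0.027 score 0.70
slide_stage_top x 620.3 y 134.5 yaw 7.1 cost 0.020 score 0.74
turn [ 0.02 -0.01  0.06] shift cm [-12.38  -9.79  -0.03] closing yaw now -89.9 j7 -1.96 j1 -0.16
```

```bash
python3 -m jog '[[0,0,0,-12,-9.5,0,0],[0,0,0,-12,-9.5,0,0],[0,0,0,-12,-9.5,0,0],[0,0,0,-12,-9.5,0,0],[0,0,0,-12,-9.5,0,0],[0,0,0,-12,-9.5,0,0]]'
python3 - <<'E'
from h import *
o=look([('barrel_center',482,232,0,24),('square_stage_top',488,231,0,0)],'f_square.png')
L=[cv2.imread('pics/%s.png'%n) for n in('f_rest','f_slide','f_square')]
cv2.imwrite('pics/v2.png',cv2.resize(np.hstack([a[20:320,120:440] for a in L]),(800,250)))
E
```

```text
time_s: 5.48
position: [474.4, 227.2, 334.6]
tool_rot: [0.0, 1.0, 0.001, 0.0]
force: [0.2, -0.5, 0.5]
gripper_width: 1.002
finger_force: 0.0
barrel_center x 487.5 y 230.5 yaw 5.3 cost 0.021 score 0.71
square_stage_top x 484.6 y 226.7 yaw 0.7 cost 0.020 score 0.68
```

View pics/v2.png

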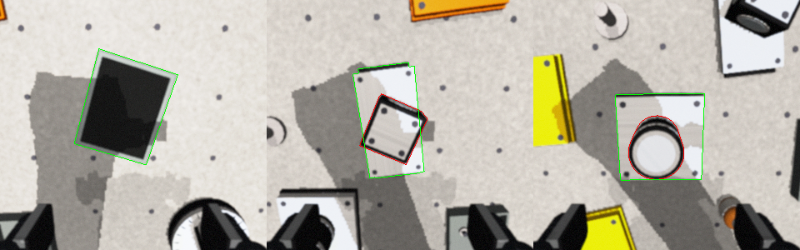

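All outlines match. The square stage is the aluminium one at (484.6, 226.7), with the yellow plate off to its left. Now I pick up the barrel.

Run:
```python
from h import *
go(487.5,230.5,59,-90)
```

```text
turn [0.01 0.01 0.11] shift cm [ 1.36 -0.28 12.05] closing yaw now -89.9 j7 -2.2 j1 -0.34
```

```bash
python3 -m jog '[[0,0,0,1.36,-0.28,3,0],[0,0,0,1.36,-0.28,6,0],[0,0,0,1.36,-0.28,9,0],[0,0,0,1.36,-0.28,11,0],[0,0,0,1.36,-0.28,12,0],[0,0,0,1.36,-0.28,12,0],[0,0,0,1.36,-0.28,12,0]]'; python3 -m jog '[[0,0,0,0,0,0,255],[0,0,0,0,0,0,255],[0,0,0,0,0,0,255],[0,0,0,0,0,0,255],[0,0,0,0,0,0,255],[0,0,0,0,0,0,255],[0,0,0,0,0,0,255],[0,0,0,0,0,0,255]]'; python3 -m jog '[[0,0,0,0,0,-2,255],[0,0,0,0,0,-5,255],[0,0,0,0,0,-9,255],[0,0,0,0,0,-12,255],[0,0,0,0,0,-12,255]]';python3 - <<'E'
from h import *
p,M,s=tool();print(p.round(1))
go(646.2,-114.6,160,-90)
E
```

```text
time_s: 6.5
position: [487.4, 231.4, 215.5]
tool_rot: [-0.0, 1.0, 0.002, 0.001]
force: [-0.8, -0.7, 0.6]
gripper_width: 1.0
finger_force: 0.0
time_s: 7.5
position: [487.1, 231.3, 215.6]
tool_rot: [-0.0, 1.0, 0.002, 0.001]
force: [-1.4, -1.4, 6.1]
gripper_width: 0.57
finger_force: 61.3
time_s: 8.12
position: [487.4, 231.5, 336.7]
tool_rot: [-0.001, 1.0, 0.002, 0.002]
force: [-0.7, 0.1, -4.5]
gripper_width: 0.571
finger_force: 63.1
[487.4 231.5 336.7]
turn [-0.1  -0.22  0.19] shift cm [15.76 34.67  2.17] closing yaw now -89.8 j7 -2.2 j1 -0.34
```

```bash
python3 -m jog '[[0,0,0,1.5,3,0,255],[0,0,0,4,8,0,255],[0,0,0,6.5,14,0,255],[0,0,0,9,20,0,255],[0,0,0,11.5,26,0,255],[0,0,0,14,31,0,255],[0,0,0,15.5,34,0,255],[0,0,0,15.76,34.7,0,255]]'; python3 -m jog '[[0,0,0,0,0,0,255],[0,0,0,0,0,0,255],[0,0,0,0,0,0,255]]';python3 - <<'E'
from h import *
go(646.2,-114.6,50.6,-90)
E
```

```text
time_s: 9.12
position: [645.6, -118.7, 332.0]
tool_rot: [0.001, 1.0, -0.0, -0.002]
force: [-0.7, 1.6, -4.5]
gripper_width: 0.57
finger_force: 63.0
time_s: 9.5
position: [645.6, -113.7, 334.7]
tool_rot: [-0.0, 1.0, 0.003, -0.0]
force: [0.2, 0.6, -3.6]
gripper_width: 0.568
finger_force: 63.0
turn [-0.03  0.    0.32] shift cm [ 0.06  0.1  12.91] closing yaw now -89.7 j7 -1.52 j1 0.18
```

```bash
python3 -m jog '[[0,0,0,0,0,3,255],[0,0,0,0,0,6.5,255],[0,0,0,0,0,10,255],[0,0,0,0,0,12,255],[0,0,0,0,0,12.4,255],[0,0,0,0,0,12.6,255],[0,0,0,0,0,12.7,255],[0,0,0,0,0,12.8,255]]'; python3 -m jog '[[0,0,0,0,0,0,255],[0,0,0,0,0,0,255]]'
```

```text
time_s: 10.5
position: [646.1, -115.3, 207.7]
tool_rot: [0.0, 1.0, 0.002, 0.001]
force: [0.9, -0.3, -3.1]
gripper_width: 0.568
finger_force: 63.0
time_s: 10.75
position: [645.8, -115.3, 206.9]
tool_rot: [0.0, 1.0, 0.002, 0.0]
force: [0.0, 0.5, -2.9]
gripper_width: 0.572
finger_force: 63.0
```

Still about 1 mm up (the force still shows the weight), so I go down in 0.5 mm steps.

```bash
python3 -m jog '[[0,0,0,0,0,0.05,255],[0,0,0,0,0,0.1,255],[0,0,0,0,0,0.1,255],[0,0,0,0,0,0.1,255]]'; python3 -m jog '[[0,0,0,0,0,0.05,255],[0,0,0,0,0,0.05,255],[0,0,0,0,0,0.05,255]]'
```

```text
time_s: 11.25
position: [645.8, -115.2, 205.7]
tool_rot: [0.0, 1.0, 0.002, -0.0]
force: [-0.5, -0.2, -2.5]
gripper_width: 0.572
finger_force: 63.2
time_s: 11.62
position: [645.7, -115.3, 205.6]
tool_rot: [0.0, 1.0, 0.002, 0.0]
force: [-3.7, 0.2, 5.6]
gripper_width: 0.571
finger_force: 63.5
```

```bash
python3 -m jog '[[0,0,0,0,0,0,0],[0,0,0,0,0,0,0],[0,0,0,0,0,0,0],[0,0,0,0,0,0,0],[0,0,0,0,0,0,0],[0,0,0,0,0,-2,0],[0,0,0,0,0,-6,0],[0,0,0,0,0,-12,0]]'; python3 -m jog '[[0,0,0,0,0,0,0],[0,0,0,0,0,0,0]]';python3 - <<'E'
from h import *
look([('barrel_center',646,-115,0,14)],'f_b1.png')
go(623.8,131.7,170,-113.1)
E
```

```text
time_s: 12.62
position: [645.2, -115.2, 326.3]
tool_rot: [-0.0, 1.0, 0.002, -0.001]
force: [-0.4, 1.2, -0.3]
gripper_width: 1.002
finger_force: 0.0
time_s: 12.88
position: [645.6, -115.3, 326.5]
tool_rot: [0.0, 1.0, 0.002, 0.001]
force: [-0.2, -0.2, -0.9]
gripper_width: 1.0
finger_force: 0.0
barrel_center x 682.8 y -130.8 yaw 25.3 cost 0.649 score 0.47
turn [1.00e-02 8.00e-02 2.33e+01] shift cm [ -2.06 -24.7   -0.04] closing yaw now -89.8 j7 -1.52 j1 0.18
```

```bash
python3 -m jog '[[0,0,5,-0.5,-5,0,0],[0,0,12,-1,-10,0,0],[0,0,18,-1.5,-15,0,0],[0,0,23.3,-2,-20,0,0],[0,0,23.3,-2.06,-24,0,0],[0,0,23.3,-2.06,-24.7,0,0],[0,0,23.3,-2.06,-24.7,0,0],[0,0,23.3,-2.06,-24.7,0,0]]'
python3 - <<'E'
from h import *
look([('splitter_center',623.8,131.7,66.9,20)],'f_s1.png')
go(623.8,131.7,50,-113.1)
E
```

```text
time_s: 13.98
position: [624.5, 129.8, 324.7]
tool_rot: [0.001, 0.98, -0.201, -0.0]
force: [0.2, -0.0, -0.1]
gripper_width: 1.0
finger_force: 0.0
splitter_center x 623.7 y 131.6 yaw 67.0 cost 0.018 score 0.94
turn [ 0.05 -0.01 -0.14] shift cm [-0.14 -0.15 12.  ] closing yaw now -113.2 j7 -2.29 j1 -0.23
```

View pics/f_b1.png

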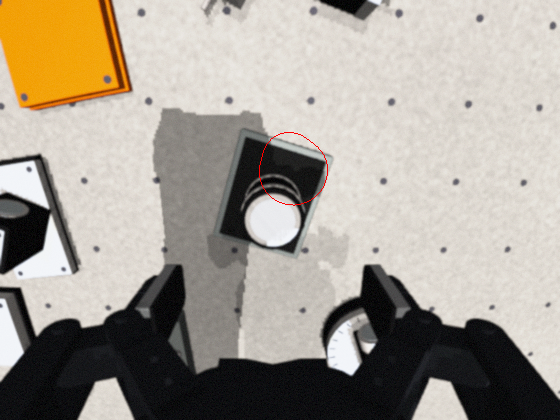

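The barrel stands upright on the rest pad (top disc at px (273,220)). The mask was poor because it is black on black. The splitter fit repeated, so I grasp it.

```bash
python3 -m jog '[[0,0,0,-0.1,-0.15,3,0],[0,0,0,-0.1,-0.15,6,0],[0,0,0,-0.1,-0.15,9,0],[0,0,0,-0.1,-0.15,11,0],[0,0,0,-0.1,-0.15,12,0],[0,0,0,-0.1,-0.15,12,0],[0,0,0,-0.1,-0.15,12,0]]'; python3 -m jog '[[0,0,0,0,0,0,255],[0,0,0,0,0,0,255],[0,0,0,0,0,0,255],[0,0,0,0,0,0,255],[0,0,0,0,0,0,255],[0,0,0,0,0,0,255],[0,0,0,0,0,0,255],[0,0,0,0,0,0,255]]'; python3 -m jog '[[0,0,0,0,0,-2,255],[0,0,0,0,0,-5,255],[0,0,0,0,0,-9,255],[0,0,0,0,0,-12,255],[0,0,0,0,0,-12,255],[0,0,0,0,0,-12,255]]';python3 - <<'E'
from h import *
go(484.6,226.7,170,-89.3)
E
```

```text
time_s: 14.95
position: [624.5, 133.5, 206.2]
tool_rot: [-0.0, 0.98, -0.2, 0.001]
force: [1.3, 0.4, 0.7]
gripper_width: 0.999
finger_force: 0.0
time_s: 15.95
position: [624.3, 133.4, 206.0]
tool_rot: [-0.0, 0.98, -0.2, 0.001]
force: [-0.8, -0.9, 5.1]
gripper_width: 0.555
finger_force: 62.8
time_s: 16.7
position: [623.5, 133.4, 324.6]
tool_rot: [0.0, 0.98, -0.2, -0.001]
force: [0.3, -0.5, -3.3]
gripper_width: 0.562
finger_force: 62.1
turn [  0.03   0.06 -23.79] shift cm [-16.43  -3.14  -0.03] closing yaw now -113.1 j7 -2.29 j1 -0.24
```

```bash
python3 -m jog '[[0,0,-4,-2,-0.4,0,255],[0,0,-9,-6,-1,0,255],[0,0,-15,-10,-2,0,255],[0,0,-20,-14,-2.8,0,255],[0,0,-23.8,-16.4,-3.1,0,255],[0,0,-23.8,-16.4,-3.1,0,255],[0,0,-23.8,-16.4,-3.1,0,255],[0,0,-23.8,-16.4,-3.1,0,255]]'
python3 - <<'E'
from h import *
go(484.6,226.7,55,-89.3)
E
```

```text
time_s: 17.7
position: [486.1, 225.5, 325.0]
tool_rot: [0.0, 1.0, 0.005, 0.0]
force: [-0.1, -0.3, -1.6]
gripper_width: 0.554
finger_force: 62.0
turn [ 0.02 -0.01 -0.11] shift cm [-0.15 -0.13 11.5 ] closing yaw now -89.4 j7 -2.17 j1 -0.36
```

```bash
python3 -m jog '[[0,0,0,-0.15,-0.1,3,255],[0,0,0,-0.15,-0.1,6,255],[0,0,0,-0.15,-0.1,9,255],[0,0,0,-0.15,-0.1,10.5,255],[0,0,0,-0.15,-0.1,11.1,255],[0,0,0,-0.15,-0.1,11.2,255],[0,0,0,-0.15,-0.1,11.2,255],[0,0,0,-0.15,-0.1,11.2,255]]'
python3 - <<'E'
from h import *
go(484.6,226.7,55,-89.3)
E
```

```text
time_s: 18.7
position: [484.1, 227.4, 214.0]
tool_rot: [-0.0, 1.0, 0.006, 0.001]
force: [0.1, -0.0, -0.8]
gripper_width: 0.559
finger_force: 62.1
turn [-0.03 -0.07 -0.  ] shift cm [0.05 0.08 0.4 ] closing yaw now -89.3 j7 -2.22 j1 -0.39
```

```bash
python3 -m jog '[[0,0,0,0.05,0.08,0.1,255],[0,0,0,0.05,0.08,0.2,255],[0,0,0,0.05,0.08,0.25,255],[0,0,0,0.05,0.08,0.3,255],[0,0,0,0.05,0.08,0.3,255]]'; python3 -m jog '[[0,0,0,0,0,0.05,255],[0,0,0,0,0,0.1,255],[0,0,0,0,0,0.1,255]]'
```

```text
time_s: 19.32
position: [484.2, 226.5, 210.1]
tool_rot: [0.0, 1.0, 0.006, -0.0]
force: [-0.0, -0.0, -3.1]
gripper_width: 0.558
finger_force: 62.1
time_s: 19.7
position: [484.2, 226.5, 209.9]
tool_rot: [0.0, 1.0, 0.006, 0.0]
force: [-2.7, -1.4, 7.0]
gripper_width: 0.551
finger_force: 63.2
```

Touchdown at 7 N. I release, rise and check.

```bash
python3 -m jog '[[0,0,0,0,0,0,0],[0,0,0,0,0,0,0],[0,0,0,0,0,0,0],[0,0,0,0,0,0,0],[0,0,0,0,0,0,0],[0,0,0,0,0,-2,0],[0,0,0,0,0,-6,0],[0,0,0,0,0,-12,0]]'; python3 -m jog '[[0,0,0,-1,0,0,0],[0,0,0,-1,0,0,0]]';python3 - <<'E'
from h import *
look([('splitter_center',484.6,226.7,0.7,24),('square_stage_top',484.6,226.7,.7,0)],'f_sq2.png')
a=cv2.imread('pics/f_sq2.png')[80:330,130:430];cv2.imwrite('pics/v3.png',cv2.resize(a,(600,500)))
go(476.8,-229.6,170,-70.8)
E
```

```text
time_s: 20.7
position: [483.8, 226.2, 329.0]
tool_rot: [0.001, 1.0, 0.006, -0.002]
force: [1.1, 0.1, 0.7]
gripper_width: 1.001
finger_force: 0.0
time_s: 20.95
position: [473.5, 226.3, 329.1]
tool_rot: [0.0, 1.0, 0.006, -0.0]
force: [-0.5, 0.7, -2.0]
gripper_width: 0.998
finger_force: 0.0
splitter_center x 483.7 y 225.7 yaw 2.4 cost 0.033 score 0.57
square_stage_top x 484.8 y 226.7 yaw 1.1 cost 0.025 score 0.61
turn [  0.04   0.12 -18.49] shift cm [-0.29 45.57  0.34] closing yaw now -89.3 j7 -2.18 j1 -0.36
```

View pics/v3.png

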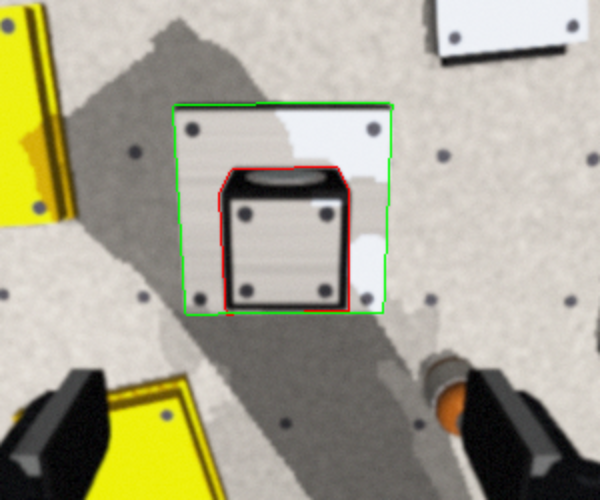

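The splitter is upright and centred on the square stage, about 1 mm and 1° off, with the vial untouched at lower right. Next is the camera.

```bash
python3 -m jog '[[0,0,-2,0,4,0,0],[0,0,-5,0,10,0,0],[0,0,-8,0,16,0,0],[0,0,-11,0,22,0,0],[0,0,-14,0,28,0,0],[0,0,-16,0,34,0,0],[0,0,-18.5,-0.3,40,0,0],[0,0,-18.5,-0.3,45,0,0]]';python3 -m jog '[[0,0,0,0,0,0,0],[0,0,0,0,0,0,0],[0,0,0,0,0,0,0]]'
python3 - <<'E'
from h import *
look([('camera_center',476.8,-229.6,19.2,28),('round_stage_top',478.5,-226.4,0,0)],'f_c1.png')
go(476.8,-229.6,58,-70.8)
E
```

```text
time_s: 22.1
position: [476.1, -226.3, 328.0]
tool_rot: [-0.0, 0.986, 0.166, -0.001]
force: [1.1, -0.4, -1.1]
gripper_width: 0.996
finger_force: 0.0
time_s: 22.48
position: [477.0, -222.1, 328.7]
tool_rot: [-0.001, 0.986, 0.168, -0.0]
force: [-0.1, -0.4, -0.2]
gripper_width: 1.0
finger_force: 0.0
camera_center x 476.6 y -229.6 yaw 19.2 cost 0.024 score 0.70
round_stage_top x 478.6 y -226.3 yaw 0.6 cost 0.023 score 0.94
turn [-0.01 -0.    0.11] shift cm [-0.26  0.66 11.62] closing yaw now -70.7 j7 -0.91 j1 0.4
```

```bash
python3 -m jog '[[0,0,0,-0.26,0.66,3,0],[0,0,0,-0.26,0.66,6,0],[0,0,0,-0.26,0.66,9,0],[0,0,0,-0.26,0.66,11,0],[0,0,0,-0.26,0.66,11.6,0],[0,0,0,-0.26,0.66,11.6,0],[0,0,0,-0.26,0.66,11.6,0]]'; python3 -m jog '[[0,0,0,0,0,0,255],[0,0,0,0,0,0,255],[0,0,0,0,0,0,255],[0,0,0,0,0,0,255],[0,0,0,0,0,0,255],[0,0,0,0,0,0,255],[0,0,0,0,0,0,255],[0,0,0,0,0,0,255]]'; python3 -m jog '[[0,0,0,0,0,-2,255],[0,0,0,0,0,-5,255],[0,0,0,0,0,-9,255],[0,0,0,0,0,-12,255],[0,0,0,0,0,-12,255],[0,0,0,0,0,-12,255]]';python3 - <<'E'
from h import *
go(620.3,134.5,170,-82.9)
E
```

```text
time_s: 23.5
position: [476.9, -230.8, 214.1]
tool_rot: [0.0, 0.986, 0.167, 0.001]
force: [0.2, -0.7, -0.1]
gripper_width: 0.996
finger_force: 0.0
time_s: 24.5
position: [476.6, -230.6, 213.6]
tool_rot: [0.0, 0.986, 0.167, 0.0]
force: [-0.4, 0.9, 5.8]
gripper_width: 0.415
finger_force: 60.8
time_s: 25.25
position: [475.9, -230.5, 331.9]
tool_rot: [-0.0, 0.986, 0.167, -0.001]
force: [1.1, -0.1, -3.8]
gripper_width: 0.412
finger_force: 60.6
turn [-0.06  0.09 12.1 ] shift cm [ 25.64 -29.72   0.69] closing yaw now -70.8 j7 -0.9 j1 0.41
```

```bash
python3 -m jog '[[0,0,1,2,-2.3,0,255],[0,0,3,5.5,-6.4,0,255],[0,0,5,9.5,-11,0,255],[0,0,7,13.5,-15.7,0,255],[0,0,9,17.5,-20.3,0,255],[0,0,11,21.5,-25,0,255],[0,0,12.1,24.5,-28.5,0,255],[0,0,12.1,25.6,-29.7,0,255]]'; python3 -m jog '[[0,0,0,0,0,0,255],[0,0,0,0,0,0,255],[0,0,0,0,0,0,255]]'
python3 - <<'E'
from h import *
go(620.3,134.5,50.6,-82.9)
E
```

```text
time_s: 26.25
position: [620.3, 137.9, 330.5]
tool_rot: [-0.001, 0.998, 0.064, -0.002]
force: [-0.8, 0.1, -3.1]
gripper_width: 0.418
finger_force: 60.6
time_s: 26.62
position: [620.5, 131.9, 333.1]
tool_rot: [0.0, 0.998, 0.061, -0.0]
force: [0.4, -0.8, -2.3]
gripper_width: 0.419
finger_force: 60.6
turn [ 0.05  0.02 -0.15] shift cm [ 0.02 -0.28 12.75] closing yaw now -83.0 j7 -1.79 j1 -0.2
```

```bash
python3 -m jog '[[0,0,0,0,-0.2,3,255],[0,0,0,0,-0.2,6,255],[0,0,0,0,-0.2,9,255],[0,0,0,0,-0.2,11.3,255],[0,0,0,0,-0.2,12.1,255],[0,0,0,0,-0.2,12.4,255],[0,0,0,0,-0.2,12.4,255],[0,0,0,0,-0.2,12.4,255]]'; python3 -m jog '[[0,0,0,0,0,0,255]]';python3 - <<'E'
from h import *
go(620.3,134.5,50.6,-82.9)
E
```

```text
time_s: 27.62
position: [620.7, 136.0, 210.2]
tool_rot: [-0.0, 0.998, 0.062, 0.001]
force: [0.6, -0.2, -3.5]
gripper_width: 0.413
finger_force: 60.6
time_s: 27.75
position: [620.5, 136.0, 209.9]
tool_rot: [-0.0, 0.998, 0.062, 0.001]
force: [0.7, -0.2, -3.5]
gripper_width: 0.411
finger_force: 60.6
turn [-0.   -0.06 -0.  ] shift cm [-0.04  0.15  0.43] closing yaw now -82.9 j7 -1.82 j1 -0.21
```

```bash
python3 -m jog '[[0,0,0,-0.03,0.15,0.1,255],[0,0,0,-0.03,0.15,0.2,255],[0,0,0,-0.03,0.15,0.3,255],[0,0,0,-0.03,0.15,0.35,255],[0,0,0,-0.03,0.15,0.35,255]]'; python3 -m jog '[[0,0,0,0,0,0.05,255],[0,0,0,0,0,0.08,255],[0,0,0,0,0,0.08,255]]'
```

```text
time_s: 28.38
position: [620.2, 134.4, 205.7]
tool_rot: [0.0, 0.998, 0.062, -0.0]
force: [-0.8, 0.0, -2.5]
gripper_width: 0.417
finger_force: 60.8
time_s: 28.75
position: [620.1, 134.5, 205.7]
tool_rot: [0.0, 0.998, 0.062, 0.0]
force: [-3.4, -1.3, 4.8]
gripper_width: 0.414
finger_force: 61.5
```

```bash
python3 -m jog '[[0,0,0,0,0,0,0],[0,0,0,0,0,0,0],[0,0,0,0,0,0,0],[0,0,0,0,0,0,0],[0,0,0,0,0,0,0],[0,0,0,0,0,-2,0],[0,0,0,0,0,-6,0],[0,0,0,0,0,-12,0]]'; python3 -m jog '[[0,0,0,-1,0,0,0],[0,0,0,-1,0,0,0]]';python3 - <<'E'
from h import *
look([('camera_center',620.3,134.5,7,20),('slide_stage_top',620.3,134.5,7,0)],'f_sl2.png')
a=cv2.imread('pics/f_sl2.png')[80:330,130:430];cv2.imwrite('pics/v4.png',cv2.resize(a,(600,500)))
go(646,-115,170,-90)
E
```

```text
time_s: 29.75
position: [619.7, 134.3, 326.0]
tool_rot: [0.0, 0.998, 0.062, -0.001]
force: [0.6, -0.2, -0.2]
gripper_width: 0.998
finger_force: 0.0
time_s: 30.0
position: [609.7, 133.1, 326.2]
tool_rot: [-0.0, 0.998, 0.062, 0.001]
force: [0.4, 0.4, -1.0]
gripper_width: 0.998
finger_force: 0.0
camera_center x 621.0 y 134.1 yaw 7.0 cost 0.027 score 0.67
slide_stage_top x 620.3 y 134.4 yaw 7.1 cost 0.026 score 0.70
turn [0.02 0.08 7.1 ] shift cm [ 0.5  25.06 -0.08] closing yaw now -82.9 j7 -1.8 j1 -0.2
```

View pics/v4.png

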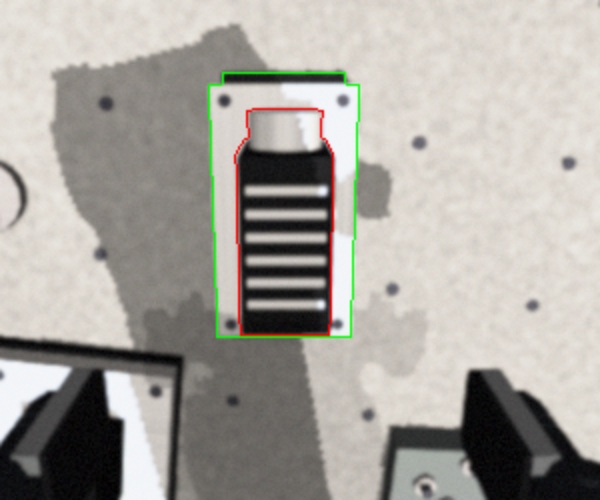

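The camera is centred and lengthwise on the slide stage. Last is the barrel, which I locate by its bright top disc.

```bash
python3 -m jog '[[0,0,1,0,3,0,0],[0,0,3,0,8,0,0],[0,0,5,0,13,0,0],[0,0,7,0,19,0,0],[0,0,7,0.5,23,0,0],[0,0,7,0.5,25,0,0],[0,0,7,0.5,25,0,0],[0,0,7,0.5,25,0,0]]'
python3 - <<'E'
from h import *
m=bot.camera_model('wrist');a=bot.capture('wrist')
px=w2p(m,[[646,-115,76]])[0];g=cv2.cvtColor(a,6);print(px,g[int(px[1]),int(px[0])])
b=(g>150).astype(np.uint8);n,l,st,c=cv2.connectedComponentsWithStats(b)
k=l[int(px[1]),int(px[0])];print(st[k],c[k])
w=p2w(m,cv2.findContours((l==k).astype(np.uint8),0,2)[0][0].reshape(-1,2),76)
print(cv2.minEnclosingCircle(w[:,:2].astype(np.float32)))
go(646,-115,49,-90)
E
```

```text
time_s: 31.15
position: [646.2, -111.7, 324.5]
tool_rot: [-0.001, 1.0, 0.002, -0.0]
force: [-0.5, 0.8, -0.9]
gripper_width: 0.997
finger_force: 0.0
[276.38638538 220.47675423] 234
[ 251  195   55   53 2298] [277.87554395 220.61531767]
((645.2109985351562, -116.07044219970703), 21.2362117767334)
turn [-0.08  0.02  0.28] shift cm [-0.02  0.36 12.07] closing yaw now -89.7 j7 -1.49 j1 0.13
```

```bash
python3 -m jog '[[0,0,0,-0.1,0.4,3,0],[0,0,0,-0.1,0.4,6,0],[0,0,0,-0.1,0.4,9,0],[0,0,0,-0.1,0.4,11,0],[0,0,0,-0.1,0.4,11.9,0],[0,0,0,-0.1,0.4,11.9,0],[0,0,0,-0.1,0.4,11.9,0]]'; python3 -m jog '[[0,0,0,0,0,0,255],[0,0,0,0,0,0,255],[0,0,0,0,0,0,255],[0,0,0,0,0,0,255],[0,0,0,0,0,0,255],[0,0,0,0,0,0,255],[0,0,0,0,0,0,255],[0,0,0,0,0,0,255]]'; python3 -m jog '[[0,0,0,0,0,-2,255],[0,0,0,0,0,-5,255],[0,0,0,0,0,-9,255],[0,0,0,0,0,-12,255],[0,0,0,0,0,-12,255],[0,0,0,0,0,-12,255]]';python3 - <<'E'
from h import *
go(478.5,-226.3,170,-90)
E
```

```text
time_s: 32.08
position: [645.7, -118.3, 207.0]
tool_rot: [0.0, 1.0, 0.001, 0.001]
force: [0.1, -0.1, -0.5]
gripper_width: 1.001
finger_force: 0.0
time_s: 33.08
position: [645.7, -117.8, 207.0]
tool_rot: [-0.0, 1.0, 0.001, 0.001]
force: [-1.0, 2.4, 5.8]
gripper_width: 0.571
finger_force: 62.6
time_s: 33.83
position: [644.6, -118.3, 325.2]
tool_rot: [-0.0, 1.0, 0.001, -0.001]
force: [-0.2, 0.0, -3.4]
gripper_width: 0.568
finger_force: 62.8
turn [-0.    0.08  0.09] shift cm [-16.63  10.77   0.04] closing yaw now -89.9 j7 -1.49 j1 0.14
```

```bash
python3 -m jog '[[0,0,0,-1.5,1,0,255],[0,0,0,-5,3.3,0,255],[0,0,0,-9,6,0,255],[0,0,0,-13,8.5,0,255],[0,0,0,-16,10.3,0,255],[0,0,0,-16.6,10.8,0,255],[0,0,0,-16.6,10.8,0,255],[0,0,0,-16.6,10.8,0,255]]'; python3 -m jog '[[0,0,0,0,0,3,255],[0,0,0,0,0,6,255],[0,0,0,0,0,8.5,255],[0,0,0,0,0,9.7,255],[0,0,0,0,0,9.9,255],[0,0,0,0,0,9.9,255],[0,0,0,0,0,9.9,255]]';python3 - <<'E'
from h import *
go(478.7,-226.3,66,-90)
E
```

```text
time_s: 34.83
position: [480.0, -225.9, 325.6]
tool_rot: [-0.0, 1.0, 0.001, 0.0]
force: [0.9, -0.0, -3.2]
gripper_width: 0.57
finger_force: 62.7
time_s: 35.7
position: [479.8, -226.7, 227.8]
tool_rot: [0.0, 1.0, 0.001, 0.001]
force: [-0.5, 0.1, -2.1]
gripper_width: 0.57
finger_force: 62.7
turn [ 0.04 -0.09  0.1 ] shift cm [-0.11 -0.04  0.68] closing yaw now -89.9 j7 -1.24 j1 0.37
```

```bash
python3 -m jog '[[0,0,0,-0.1,-0.04,0.2,255],[0,0,0,-0.1,-0.04,0.4,255],[0,0,0,-0.1,-0.04,0.5,255],[0,0,0,-0.1,-0.04,0.55,255],[0,0,0,-0.1,-0.04,0.55,255],[0,0,0,-0.1,-0.04,0.55,255]]'; python3 -m jog '[[0,0,0,0,0,0.05,255],[0,0,0,0,0,0.1,255],[0,0,0,0,0,0.1,255]]'
```

```text
time_s: 36.45
position: [478.4, -226.2, 221.4]
tool_rot: [0.0, 1.0, 0.001, 0.0]
force: [-0.2, -0.0, -2.5]
gripper_width: 0.565
finger_force: 62.7
time_s: 36.83
position: [478.4, -226.2, 221.0]
tool_rot: [0.0, 1.0, 0.001, 0.0]
force: [-2.8, 1.1, 5.2]
gripper_width: 0.565
finger_force: 63.5
```

```bash
python3 -m jog '[[0,0,0,0,0,0,0],[0,0,0,0,0,0,0],[0,0,0,0,0,0,0],[0,0,0,0,0,0,0],[0,0,0,0,0,0,0],[0,0,0,0,0,-2,0],[0,0,0,0,0,-6,0],[0,0,0,0,0,-12,0]]'; python3 -m jog '[[0,0,0,-1,0,0,0],[0,0,0,-1,0,0,0],[0,0,0,-1,0,0,0]]';python3 - <<'E'
from h import *
look([('barrel_center',478.5,-226.3,0,28),('round_stage_top',478.5,-226.3,0,0)],'f_r2.png')
a=cv2.imread('pics/f_r2.png')[80:330,130:430];b=bot.capture('top')[:,:,::-1]
cv2.imwrite('pics/v5.png',np.hstack([cv2.resize(a,(360,300)),cv2.resize(b[90:360,90:470],(422,300))]))
E
```

```text
time_s: 37.83
position: [477.8, -225.9, 340.3]
tool_rot: [-0.001, 1.0, 0.001, -0.002]
force: [0.9, -0.2, 0.6]
gripper_width: 1.004
finger_force: 0.0
time_s: 38.2
position: [468.0, -226.0, 339.2]
tool_rot: [-0.0, 1.0, 0.001, -0.001]
force: [-0.6, -0.0, -0.7]
gripper_width: 1.007
finger_force: 0.0
barrel_center x 478.7 y -227.0 yaw 2.1 cost 0.031 score 0.88
round_stage_top x 478.5 y -226.3 yaw 0.1 cost 0.023 score 0.87
```

View pics/v5.png

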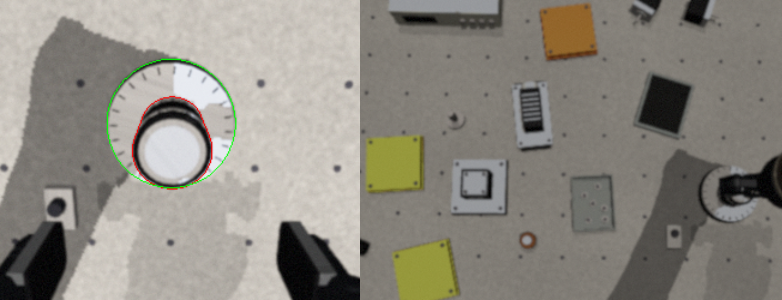

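The barrel stands upright in the middle of the round stage. The camera and splitter are in place, the rest plate is empty, and the post, vial and clamp have not moved. I'm handing in.

```bash
python3 -c "
from bench import bot
print(bot.close_job())"
```

```text
the job is handed in; nothing more can be done
None
```

The job is handed in at about 38 s of the allowed 120 s: each module stands upright on its own stage, within about 1.5 mm of centre and 1.5° of its edges by the wrist camera, and the post, bottle and clamp are where they were.

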